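Pack the sample carrier and lock it with its key

TASK

Stand every amber pot upright in a pocket of the blue carrier, one to a pocket, then swing its white lid shut. Take the key off its hook, push it fully home in the lock on the lid (turning it until it drops in), turn the lock clockwise with it to the locked stop, and hang the key back on the hook by its eye. Leave everything else on the bench where it is.

Things in the scene. Friction and masses are not known exactly. Their poses are not given: they have to be found in the camera images.
- pot1: squat amber sample pot with a white ribbed screw cap, 48 mm diameter, 42 mm tall, 90 g; origin at the centre of its underside, z up; may be absent
- pot2: squat amber sample pot with a white ribbed screw cap, 48 mm diameter, 42 mm tall, 90 g; origin at the centre of its underside, z up; may be absent
- pot3: squat amber sample pot with a white ribbed screw cap, 48 mm diameter, 42 mm tall, 90 g; origin at the centre of its underside, z up; may be absent
- pot4: squat amber sample pot with a white ribbed screw cap, 48 mm diameter, 42 mm tall, 90 g; origin at the centre of its underside, z up; may be absent
- carrier: fixed sample carrier: blue base 170 (x) x 180 (y) x 22 mm high, filled to 20 mm with dark foam with four 53 mm square pockets, centred at x = 18 and -44 mm, y = -42 and 42 mm, their floor 6 mm up. Origin at the centre of its underside, x points to the hinge (away from the robot), y along the hinge. White lid hinged on the back edge; shut, its flat top is 67.5 mm above the bench
- lid (a joint): angle of the white lid, rad: 0 shut, about 1.57 standing upright (open), at most 1.85; it stays where it is left (hinge friction about 0.25 N m), but nearly shut (below about 0.3 rad) it sinks shut by its own weight. The lid is a cap 170 (x) x 180 (y) x 45 mm deep with 4 mm walls
- lid_hinge (a point): point on the lid's hinge axis, middle of the carrier's back edge, 22.5 mm above the bench
- lid_front (a point): point on the outer (top) face of the lid, 150 mm from the hinge edge (20 mm from the front edge), on the middle line; moves with the lid. In the shut lid it lies 150 mm in front of and 45 mm above the hinge axis; the place to push the lid from outside
- lock (a joint): angle of the lock, rad, clockwise seen from above: 0 unlocked (orange pointer at the red mark, carrier's -y), 1.57 locked (stop; pointer at the green mark, carrier's -x). Stiff: needs about 0.12 N m, stays where it is left
- socket (a point): floor of the lock's socket, on its axis, mid lid top; z out of the hole, x and y square to the hole's sides, turning with the lock. The lock is a steel block 30 x 30 x 22 mm on the lid with a square hole 13.5 x 13.5 mm, 22 mm deep. Key fully home: its origin is at this point, with about 0.25 rad of play; resting unaligned on the lock it stays 14 mm higher
- key: carrier key, 134 mm long, 100 g, origin at its lower tip, z up the shaft; starts hanging on the hook. From the tip: guide cone 0-8 mm (radius 2.5 to 5.3), square bit 11 x 11 mm 8-22 mm (sides square to x, y), 12 mm shaft to 52 mm, eye of 8 mm wire (hole 56-90 mm up, 28 wide along y, seen along x), red grip 102-134 mm (30 mm along x, 12 along y)
- key_eye (a point): upper inside edge of the key's eye, 90 mm above the key's origin: the point that rests on the hook
- hook: fixed dark hook stand: foot 75 x 50 x 12 mm, post 14 mm thick and 158 mm high at x = +12 mm; a level 8 mm rod at 150 mm height points along the stand's -x (towards the robot) from the post to x = -72 mm, then an upturned tip ends at x = -82 mm, 164 mm high. Origin at the centre of the foot's underside
- hook_rod (a point): top of the hook's rod, 154 mm above the bench, 42 mm in front of the stand's origin: where the key's eye hangs; its x axis lies along the rod, away from the robot
- clear_bottle: bystander: clear glass bottle with stopper, 54 mm wide, 104 mm tall, origin at the underside
- tin: bystander: open steel tin, 70 mm wide, 33 mm high, origin at the underside

How it is judged (in metres and radians):
On the way, in this order (a step that is already met when the one before it is completed fails the run):
1. every amber pot stands in a pocket of the carrier and the lid is shut (x of pot1 in the frame of carrier between -0.075 and 0.075 m and y of pot1 in the frame of carrier between -0.08 and 0.08 m and z of each of pot1, pot2, pot3, pot4 in the frame of carrier below 0.012 m and angle between each of pot1, pot2, pot3, pot4's own z axis and vertical below 0.2 rad and x of pot2 in the frame of carrier between -0.075 and 0.075 m and y of pot2 in the frame of carrier between -0.08 and 0.08 m and x of pot3 in the frame of carrier between -0.075 and 0.075 m and y of pot3 in the frame of carrier between -0.08 and 0.08 m and x of pot4 in the frame of carrier between -0.075 and 0.075 m and y of pot4 in the frame of carrier between -0.08 and 0.08 m and value of joint lid below 0.05 rad), for 0.2 s.
2. the key is fully home in the lock (z of key in the frame of socket below 0.005 m and horizontal distance between key and socket below 0.006 m and angle between key's own z axis and vertical below 0.15 rad and value of joint lid below 0.05 rad), for 0.1 s.
3. the lock is turned to its locked stop with the key in it (all of step 2 and value of joint lock above 1.4 rad), for 0.1 s.
At the end, for the whole second after the job is handed in: every amber pot present stands at the bottom of a pocket of the carrier (tilt under 0.2 rad), the lid is shut (under 0.05 rad), the lock is turned past 1.35 rad, and the key hangs still on the hook's rod by its eye, let go, within 35 mm of the rod's middle, tilted under 0.35 rad (all of step 1 and value of joint lock above 1.35 rad and distance between key_eye and hook_rod below 0.035 m and z of key_eye in the frame of hook above 0.145 m and contact force between key and hook above 0.3 N and contact force between key and the fingers below 0.1 N and angle between key's own z axis and vertical below 0.35 rad and linear speed of key below 0.05 m/s and linear speed of each of pot1, pot2, pot3, pot4 below 0.02 m/s); the robot touches nothing.
It fails at once if a bystander is moved by more than 30 mm or tipped (distance of any of clear_bottle, tin from where it was at the start of the episode above 0.03 m or angle between any of clear_bottle, tin's own z axis and vertical above 0.5 rad).
Of pot1, pot2, pot3, pot4 only 3 to 4 are there at a start; the rules pass over those that are not, and their reading is None.
At some moment in a run one of pot1, pot2, pot3, pot4 may be knocked a few centimetres aside while the robot is not near it.
It also fails if it takes over 210 s, if anything falls off the work surface, if the arm or the gripper's body presses on something with over 40 N, if the wrist force passes 120 N, or if a joint passes its speed limit or range.

ROBOT

A 6-joint arm with a two-finger parallel gripper is mounted at the origin on a cart in front of the work surface, level with it; the furniture and walls round the work are solid. World frame = base frame: x ahead of the robot, y to its left, z up, the work surface at z = 0. Lengths are in mm, angles in rad, forces in N, time in s.
With the tool pointing down it reaches from about 400 to 925 mm from the base axis. Payload 12.5 kg.
Tool frame: the origin (TCP) lies midway between the tips of the shut fingers; the grasp point (between the pads) lies 19 mm behind it; z points along the fingers, y is the line along which they close (so a half turn about z gives the same grasp; the last joint's range is limited). The gripper opens to 95 mm and grips with 3 to 60 N. Pads are 20 mm wide; open, the fingers measure 119 mm over their backs; the gripper's body (75 mm by 180 mm) begins 59 mm behind the grasp point.
Start: joints at [-1.321, 0.491, 1.559, -0, 1.092, -0.106], TCP at [217.736, -585.865, 214.661] pointing down, gripper open.
Joint ranges: [-3.1, 3.1], [-0.84, 2.19], [0.05, 2.79], [-1.13, 4.28], [0.06, 2.93], [-2.69, 2.69]. Speed limits (rad/s): [2.22, 2.22, 2.79, 3.14, 3.14, 3.14].

INTERFACE

Orientations are given as [roll, pitch, yaw] about the fixed x, y, z axes, in that order (R = Rz(yaw) Ry(pitch) Rx(roll)).
In Python, from cell import state, read_camera, camera_info, env gives the robot as it stands.
- The arm moves only by the tool move_arm, never from a script. Its argument "commands" is a list of rows, each a list of 3 entries, a list of its own where there are three numbers: the shift along the world's x, y, z in cm, then the turn, a rotation vector about the world's x, y, z in degrees, then the opening, from 0 (shut) to 1 (fully open). A call has 1 to 10 rows; each row shifts and turns the commanded pose from where the row before left it; what a row does not reach is not made up. A row lasts 1/10 s, in which the tool goes at most 50 mm and 8.59 degrees, less where a joint would pass 70% of its speed; a pose out of reach is approached as far as the arm can. A call with a gripper value outside its range is refused whole. The fingers move at their own pace and stop on an object; the grip force is fixed at half the most. Time passes only in rows, so rows that do not move let the fingers close. It gives the time, the measured TCP pose, the force, the opening and the grip force at its end, in the units of the state.
- state(): the state, without advancing time (a new reading comes with each control period).
- read_camera(name): name is "scene" or "top"; returns the picture (480x640x3 uint8, blue, green, red); there is no depth.
- camera_info(name): a dict with "K" (3x3 intrinsics, pixels), "k1" (the pictures are not rectified: a ray, as slopes to the right and down, at radius r is drawn at 1 + k1 r^2 times it, then the intrinsics apply), "cam_to_world" (4x4, takes a point from camera to world coordinates). Camera axes: x right, y down, z forward; pixel columns grow to the right and rows downward; lengths in mm; the calibration is good to about 2 mm. A picture is of the moment at which its call begins. camera_info takes no time and is no camera call.
- env.job_done(): hands the job in; it is judged then, once.
The state is a dict: "t": time; "joints": joint angles; "qvel": joint speeds; "tau": joint torques, N m; "eef_pos": TCP position; "tcp_rot": TCP orientation; "ft_force": force on the tool from outside, world axes, zero at the start; "moment": the same for the moment, N m; "opening": opening from 0.0 (shut) to 1.0 (fully open); "grip_force": force on a finger pad.
Only numpy, scipy, OpenCV 4.12 (cv2) and the standard library are available. Lean on these libraries where they do the work, as an engineer would, in place of code of your own. Each camera call takes 0.05 s, during which the arm holds its last target. There are 200 camera calls.

## Working session

There is one attempt and no reset: what is moved stays moved. The work goes in short steps, Python scripts to look and compute and a tool call to move; the robot and the scene stay as the last step left them, time stands still between calls to the robot, and variables do not carry over. Pictures are saved under pics/ and viewed, at most 14 in all, crops included, and the job is handed in when it is done.

Besides the shell and the picture viewer there is one more tool, called after "Request:" as a command line: name --argument value ..., lists and objects as JSON in quotes. move_arm: Moves the arm, as the interface text tells. Its arguments: {"type":"object","properties":{"commands":{"type":"array"}},"required":["commands"]}

```bash
mkdir -p pics; ls; python3 - <<'E'
from cell import state, read_camera, camera_info
import cv2, numpy as np
np.set_printoptions(precision=3,suppress=True)
for n in("scene","top"):
    im=read_camera(n); cv2.imwrite(f"pics/{n}0.png",im); c=camera_info(n); print(n,c["K"],c["k1"],c["cam_to_world"])
print(state())
E
```

```text
pics
scene [[506.72    0.    319.669]
 [  0.    506.72  235.778]
 [  0.      0.      1.   ]] -0.0024398438121144414 [[ -0.674  -0.497   0.547 -17.   ]
 [ -0.739   0.439  -0.511 714.478]
 [  0.014  -0.749  -0.663 749.512]
 [  0.      0.      0.      1.   ]]
top [[571.462   0.    315.684]
 [  0.    571.462 239.438]
 [  0.      0.      1.   ]] -0.09166429732466558 [[  -0.004   -0.985    0.17   291.629]
 [  -1.       0.006    0.01   197.572]
 [  -0.011   -0.17    -0.985 1423.771]
 [   0.       0.       0.       1.   ]]
{'t': 0.1, 'joints': array([-1.321,  0.491,  1.559, -0.   ,  1.092, -0.106]), 'qvel': array([ 0.001,  0.   , -0.001, -0.002, -0.   ,  0.002]), 'tau': array([  0.   , -61.363, -25.86 ,   0.069,   0.047,  -0.   ]), 'eef_pos': array([ 217.676, -585.645,  214.136]), 'tcp_rot': array([-3.141, -0.   ,  0.356]), 'ft_force': array([ 0.528, -0.298, -0.007]), 'moment': array([-0.018, -0.03 , -0.007]), 'grip_force': 0.0, 'opening': 1.000499150550376}
```

View pics/scene0.png

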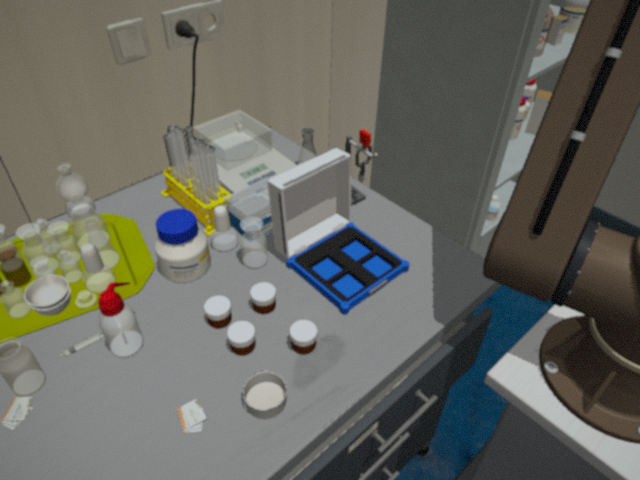

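View pics/top0.png

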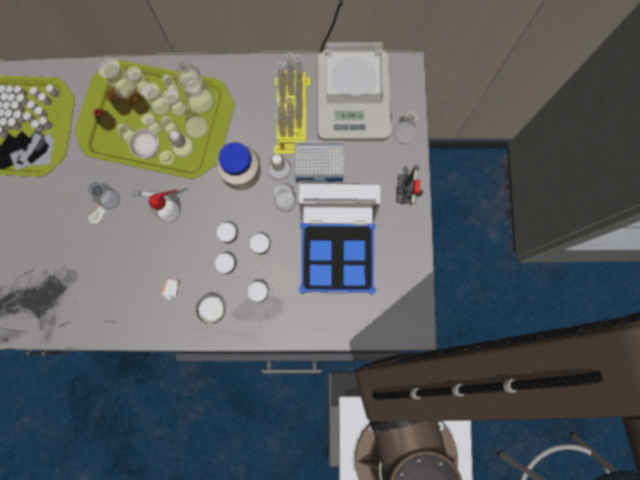

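The scene shows four white-capped amber pots (top view about (227,232), (260,243), (225,263), (258,291)) and the tin at (210,308). The carrier is at about (338,260) with its lid upright behind it, and the hook with the red-gripped key is at about (410,187).

```bash
cat > h.py <<'E'
from cell import state, read_camera, camera_info
import cv2, numpy as np
np.set_printoptions(precision=1,suppress=True)
def rays(n,px):
    c=camera_info(n);K=np.array(c["K"]);T=np.array(c["cam_to_world"])
    u=cv2.undistortPoints(np.array(px,float).reshape(-1,1,2),K,np.array([c["k1"],0,0,0.])).reshape(-1,2)
    d=np.c_[u,np.ones(len(u))]@T[:3,:3].T
    return T[:3,3],d
def plane(n,px,z):
    o,d=rays(n,px); return o+d*((z-o[2])/d[:,2])[:,None]
def tri(p1,p2):  # scene px, top px
    (o1,d1),(o2,d2)=rays("scene",[p1]),rays("top",[p2]);d1=d1[0];d2=d2[0]
    s=np.linalg.lstsq(np.c_[d1,-d2],o2-o1,rcond=None)[0]
    a,b=o1+s[0]*d1,o2+s[1]*d2
    return (a+b)/2,np.linalg.norm(a-b)
def proj(n,P):
    c=camera_info(n);T=np.linalg.inv(np.array(c["cam_to_world"]))
    P=np.atleast_2d(np.array(P,float))
    return cv2.projectPoints(P,cv2.Rodrigues(T[:3,:3])[0],T[:3,3],np.array(c["K"]),np.array([c["k1"],0,0,0.]))[0].reshape(-1,2)
def blobs(mask,amin=30):
    n,_,st,ce=cv2.connectedComponentsWithStats(mask.astype(np.uint8))
    return [(ce[i],st[i]) for i in range(1,n) if st[i][4]>=amin]
E
python3 - <<'E'
from h import *
for n in("top","scene"):
    im=cv2.imread(f"pics/{n}0.png");hsv=cv2.cvtColor(im,cv2.COLOR_BGR2HSV);H,S,V=cv2.split(hsv)
    m=(V>185)&(S<40)
    print(n,"white")
    for c,s in blobs(m,60):
        if s[4]<900: print(c,s,plane(n,[c],42)[0])
    b=(H>100)&(H<125)&(S>170)&(V>120)
    print("blue")
    for c,s in blobs(b,150):
        if s[4]>3000 or n: 
            lab=cv2.connectedComponents(b.astype(np.uint8))[1];l=lab==np.bincount(lab[b&(np.hypot(*(np.indices(b.shape)-c[::-1,None,None]))<60)]).argmax() if s[4]>800 else None
            print(c,s,plane(n,[c],6)[0])
    r=((H<8)|(H>172))&(S>170)&(V>90)
    print("red",[(c,s) for c,s in blobs(r,20)])
for n,(x,y,w,h) in {"scene":(325,105,80,110),"top":(380,150,60,70)}.items():
    im=cv2.imread(f"pics/{n}0.png")[y:y+h,x:x+w];k=5
    im=cv2.resize(im,None,fx=k,fy=k,interpolation=cv2.INTER_CUBIC)
    cv2.imwrite(f"pics/{n}_key.png",im)
a=cv2.imread("pics/scene_key.png");b=cv2.imread("pics/top_key.png")
o=np.zeros((550,710,3),np.uint8);o[:550,:400]=a[:550];o[:350,405:705]=b;cv2.imwrite("pics/key.png",o)
E
```

```text
top white
[351.6  66.4] [327  53  52  40 688] [988.3 116.6  42. ]
[341.6  74.7] [334  62  18  29 151] [965.  143.1  42. ]
[145.  144.3] [135 135  21  19 288] [780.6 649.   42. ]
[237.9 177.7] [222 171  31  12 156] [688.8 407.1  42. ]
[165.4 209.2] [159 202  13  14  88] [609.3 587.7  42. ]
[225.5 231.5] [217 223  18  18 257] [551.4 435.   42. ]
[258.6 242.7] [250 234  18  18 259] [522.9 352.5  42. ]
[223.6 262.6] [215 254  18  18 262] [474. 438.  42.]
[170.1 288.7] [163 280  14  19 186] [410.3 568.1  42. ]
[256.7 291.3] [248 283  19  18 270] [403.6 355.7  42. ]
[210.8 308.5] [200 298  22  22 403] [362.2 466.6  42. ]
[462.3 445.9] [446 421  26  59 835] [  36.9 -129.6   42. ]
blue
[234.2 157.8] [220 144  30  29 668] [752.8 423.4   6. ]
red [(array([ 97.8, 112. ]), array([ 95, 110,   6,   6,  21], dtype=int32)), (array([415.9, 186.8]), array([414, 181,   5,  13,  52], dtype=int32)), (array([156.7, 200.9]), array([150, 194,  14,  15, 152], dtype=int32))]
scene white
[305.1 167.3] [269 149  80  39 699] [780.5  23.1  42. ]
[314.8 232.8] [289 215  58  40 711] [580.8 170.   42. ]
[181.4 251.9
[... 223 characters left out ...]
2] [228 321  26  21 423] [473.1 439.5  42. ]
[303.1 330.1] [290 320  27  21 423] [403.  357.2  42. ]
[264.2 393.9] [248 383  33  25 535] [349.9 483.3  42. ]
[191.9 413.2] [182 401  23  26 332] [396.5 584.1  42. ]
blue
[175.6 221.9] [157 210  39  25 748] [848.2 354.2   6. ]
[351.  277.8] [287 223 122  87 757] [459.5 179.9   6. ]
[355.7 250.3] [342 241  28  20 320] [510.6 114.6   6. ]
[376.7 265.9] [363 256  29  21 355] [448.3 115.6   6. ]
[326.5 268.7] [312 258  30  22 367] [511.7 199.4   6. ]
[347.4 285.5] [332 275  31  23 409] [449.3 200.3   6. ]
red [(array([365.5, 136.9]), array([360, 130,  10,  17,  94], dtype=int32)), (array([110., 301.]), array([ 99, 283,  23,  33, 498], dtype=int32))]
```

View pics/key.png

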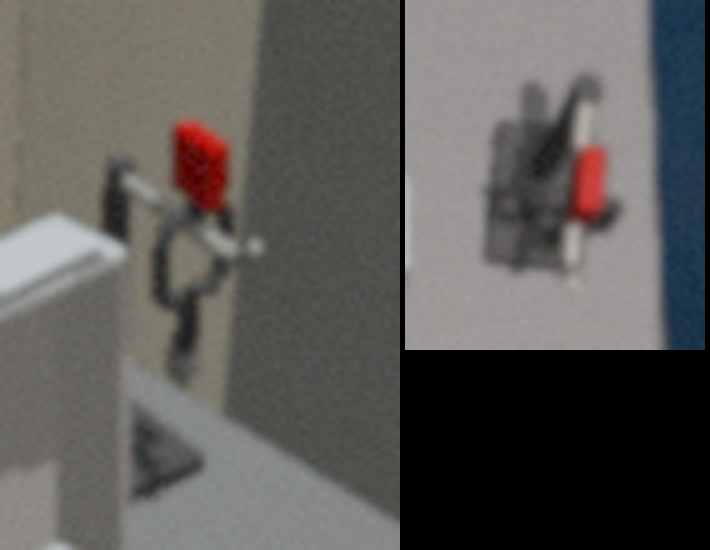

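The crop shows the key hanging with its red grip at scene (365,137) and top (416,187). The rod runs from the post at top (416,168) to the tip at (413.6,206). All four pots triangulate consistently at cap height. I'll start moving.

Request:
move_arm --commands '[[[2.3,3.4,0.5],[0,0,8],0.8],[[2.3,3.4,0.5],[0,0,8],0.8],[[2.3,3.4,0.5],[0,0,8],0.8],[[2.3,3.4,0.5],[0,0,8],0.8],[[2.3,3.4,0.5],[0,0,8],0.8],[[2.3,3.4,0.5],[0,0,8],0.8],[[2.3,3.4,0.5],[0,0,8],0.8],[[2.3,3.4,0.5],[0,0,8],0.8],[[2.3,3.4,0.5],[0,0,8],0.8],[[2.3,3.4,0.5],[0,0,8],0.8]]'

```text
t: 1.1
eef_pos: [448.3, -244.3, 264.7]
tcp_rot: [-3.141, -0.0, 1.758]
ft_force: [0.4, 1.3, -0.3]
opening: 0.802
grip_force: 0.0
```

Request:
move_arm --commands '[[[0.3,4.8,0],[0,0,8],0.8],[[0.3,4.8,0],[0,0,8],0.8],[[0.3,4.8,0],[0,0,8],0.8],[[0.3,4.8,0],[0,0,8],0.8],[[0.3,4.8,0],[0,0,8],0.8],[[0.3,4.8,0],[0,0,8],0.8],[[0.3,4.8,0],[0,0,8],0.8],[[0.3,4.8,0],[0,0,8],0.8],[[0.3,4.8,0],[0,0,8],0.8],[[0.3,4.8,0],[0,0,8],0.8]]'

```text
t: 2.1
eef_pos: [477.3, 236.2, 264.5]
tcp_rot: [-3.142, -0.0, -3.129]
ft_force: [1.4, -0.8, 0.5]
opening: 0.801
grip_force: 0.0
```

```bash
python3 - <<'E'
from h import *
s=state();print(s["t"],s["eef_pos"],np.round(s["tcp_rot"],3),np.round(s["joints"],2))
im=cv2.imread("pics/top0.png");H,S,V=cv2.split(cv2.cvtColor(im,cv2.COLOR_BGR2HSV))
m=np.zeros(H.shape,bool);m[218:300,292:384]=True
b=(H>95)&(H<130)&(S>120)&(V>60)&m
print([(c,st,plane("top",[c],6)[0]) for c,st in blobs(b,60)])
c=max(cv2.findContours((b*255).astype(np.uint8),cv2.RETR_EXTERNAL,cv2.CHAIN_APPROX_NONE)[0],key=cv2.contourArea)
r=cv2.minAreaRect(c);print(r,plane("top",cv2.boxPoints(r),22))
print("grip",tri((365.5,136.9),(415.9,186.8)))
print("post",tri((349,138),(416,168)),"tip",tri((376,154),(413.6,206)))
# post/tip on known heights
print(plane("scene",[(349,138)],158),plane("top",[(416,168)],158),plane("scene",[(376,154)],162),plane("top",[(413.6,206)],162))
E
```

```text
2.1 [477.3 236.2 264.5] [-3.1 -0.  -3.1] [ 0.3  0.3  1.7  0.   1.1 -1.2]
[(array([334.6, 260.9]), array([300, 224,  75,  70, 692], dtype=int32), array([481.8, 165.6,   6. ])), (array([320.2, 250.4]), array([309, 240,  24,  22, 505], dtype=int32), array([508.6, 201.4,   6. ])), (array([354. , 250.5]), array([343, 240,  23,  22, 502], dtype=int32), array([507.9, 116.7,   6. ])), (array([320.2, 274.8]), array([309, 264,  24,  23, 523], dtype=int32), array([446.9, 201.8,   6. ])), (array([353.9, 275.1]), array([343, 264,  23,  23, 520], dtype=int32), array([445.9, 117.8,   6. ]))]
((320.5, 275.0), (22.0, 23.0), 90.0) [[472.2 229.2  22. ]
 [471.9 172.4  22. ]
 [417.4 172.9  22. ]
 [417.7 229.3  22. ]]
grip (array([624. , -14.7, 183.1]), np.float64(0.7165418148026383))
post (array([677.6, -21. , 153.8]), np.float64(1.277359193760874)) tip (array([586.1, -11.5, 159. ]), np.float64(0.8292410926108298))
[[673.3 -15.5 158. ]] [[675.8 -20.7 158. ]] [[583.5  -7.6 162. ]] [[585.1 -11.2 162. ]]
```

Request:
move_arm --commands '[[[1.55,3.94,0],[0,0,-1.3],0.8],[[1.55,3.94,0],[0,0,0],0.8],[[1.5,3.94,0],[0,0,0],0.8],[[0,0,-4],[0,0,0],0.8],[[0,0,-4],[0,0,0],0.8],[[0,0,-4],[0,0,0],0.8],[[0,0,-4],[0,0,0],0.8],[[0,0,-2],[0,0,0],0.8],[[0,0,0],[0,0,0],0.8],[[0,0,0],[0,0,0],0.8]]'

```text
t: 3.1
eef_pos: [523.9, 352.4, 85.0]
tcp_rot: [3.142, -0.0, 3.126]
ft_force: [-0.6, 0.2, -0.2]
opening: 0.796
grip_force: 0.0
```

```bash
cat >> h.py <<'E'
def pots(tag=None):
    im=read_camera("top")
    if tag: cv2.imwrite(f"pics/{tag}.png",im)
    H,S,V=cv2.split(cv2.cvtColor(im,cv2.COLOR_BGR2HSV))
    for c,s in blobs((V>185)&(S<40),60):
        if s[4]<330 and 200<c[0]<380 and 200<c[1]<330: print("pot top",plane("top",[c],42)[0]+[1,0,0],s[4])
    im=read_camera("scene")
    if tag: cv2.imwrite(f"pics/{tag}s.png",im)
    H,S,V=cv2.split(cv2.cvtColor(im,cv2.COLOR_BGR2HSV))
    for c,s in blobs((V>185)&(S<40),60):
        if s[4]<480 and 200<c[0]<420 and 240<c[1]<350: print("pot scene",plane("scene",[c],42)[0]+[2,-2,0],s[4])
E
python3 -c "
from h import *
s=state();print(s['eef_pos'],s['tcp_rot']);pots()"
```

```text
[523.9 352.4  85. ] [ 3.1 -0.   3.1]
pot top [470.4 446.6  42. ] 150
pot scene [509.2 361.9  42. ] 77
pot scene [549.  447.9  42. ] 156
```

Request:
move_arm --commands '[[[0,0,-2.5],[0,0,0],0.8],[[0,0,-2.5],[0,0,0],0.8],[[0,0,-1.3],[0,0,0],0.8],[[0,0,-0.5],[0,0,0],0.8],[[0,0,0],[0,0,0],0.3],[[0,0,0],[0,0,0],0.3],[[0,0,0],[0,0,0],0.3],[[0,0,0],[0,0,0],0.3],[[0,0,0],[0,0,0],0.3],[[0,0,0],[0,0,0],0.3]]'

```text
t: 4.2
eef_pos: [524.0, 352.5, 17.4]
tcp_rot: [3.141, 0.001, 3.126]
ft_force: [-0.9, -0.1, 6.0]
opening: 0.498
grip_force: 30.0
```

Request:
move_arm --commands '[[[0,0,2],[0,0,0],0.3],[[0,0,4],[0,0,0],0.3],[[0,0,4],[0,0,0],0.3],[[-0.4,-3.78,0],[0,0,0],0.3],[[-0.4,-3.78,0],[0,0,0],0.3],[[-0.4,-3.78,0],[0,0,0],0.3],[[-0.4,-3.78,0],[0,0,0],0.3],[[0,0,-3],[0,0,0],0.3],[[0,0,-2.5],[0,0,0],0.3],[[0,0,0],[0,0,0],0.3]]'

```text
t: 5.2
eef_pos: [506.4, 200.4, 59.4]
tcp_rot: [-3.14, -0.005, 3.125]
ft_force: [0.5, -0.7, -0.7]
opening: 0.501
grip_force: 30.0
```

Request:
move_arm --commands '[[[0,0,-1.5],[0,0,0],0.3],[[0,0,-1.3],[0,0,0],0.3],[[0,0,-0.7],[0,0,0],0.3],[[0,0,0],[0,0,0],0.3],[[0,0,0],[0,0,0],0.3]]'

```text
t: 5.7
eef_pos: [507.9, 201.3, 27.0]
tcp_rot: [3.141, 0.0, 3.126]
ft_force: [0.1, -0.2, -0.7]
opening: 0.502
grip_force: 30.0
```

Request:
move_arm --commands '[[[0,0,-0.3],[0,0,0],0.3],[[0,0,0],[0,0,0],0.7],[[0,0,0],[0,0,0],0.7],[[0,0,0],[0,0,0],0.7],[[0,0,2],[0,0,0],0.7],[[0,0,4],[0,0,0],0.8],[[0,0,4],[0,0,0],0.8],[[4,-1,4],[0,0,0],0.8],[[0,-4,2],[0,0,0],0.8],[[0,-5,0],[0,0,0],0.8]]'

```text
t: 6.7
eef_pos: [544.0, 102.4, 181.4]
tcp_rot: [3.141, 0.006, 3.128]
ft_force: [0.7, -1.3, -0.9]
opening: 0.801
grip_force: 0.0
```

```bash
python3 -c "
from h import *
s=state();print(s['eef_pos'],s['tcp_rot']);pots('p1')"
```

```text
[544.  102.4 181.4] [3.1 0.  3.1]
pot top [592.8 217.5  42. ] 306
pot top [552.7 435.7  42. ] 280
pot top [510.3 199.9  42. ] 253
pot top [474.9 438.4  42. ] 288
pot top [404.8 355.9  42. ] 297
pot scene [581.7 219.7  42. ] 233
pot scene [515.7 196.8  42. ] 231
pot scene [552.4 435.   42. ] 390
pot scene [475.2 437.4  42. ] 455
pot scene [405.1 355.3  42. ] 447
```

Request:
move_arm --commands '[[[-1.04,4.81,0],[0,0,0],0.8],[[-1.04,4.81,0],[0,0,0],0.8],[[-1.04,4.81,0],[0,0,0],0.8],[[-1.04,4.81,0],[0,0,0],0.8],[[-1.04,4.81,0],[0,0,0],0.8],[[-1.04,4.81,0],[0,0,0],0.8],[[-1.04,4.81,0],[0,0,0],0.8],[[0,0,-4],[0,0,0],0.8],[[0,0,-4],[0,0,0],0.8],[[0,0,-2],[0,0,0],0.8]]'

```text
t: 7.8
eef_pos: [467.9, 439.2, 75.1]
tcp_rot: [-3.139, -0.003, 3.127]
ft_force: [0.1, -0.7, -0.2]
opening: 0.801
grip_force: 0.0
```

Request:
move_arm --commands '[[[0,0,-2.5],[0,0,0],0.8],[[0,0,-2.5],[0,0,0],0.8],[[0,0,-1.2],[0,0,0],0.8],[[0,0,-0.5],[0,0,0],0.8],[[0,0,0],[0,0,0],0.8],[[0,0,0],[0,0,0],0.3],[[0,0,0],[0,0,0],0.3],[[0,0,0],[0,0,0],0.3],[[0,0,0],[0,0,0],0.3],[[0,0,0],[0,0,0],0.3]]'

```text
t: 8.8
eef_pos: [469.9, 439.2, 12.0]
tcp_rot: [3.141, 0.001, 3.126]
ft_force: [-0.3, -0.6, 3.9]
opening: 0.499
grip_force: 30.0
```

Request:
move_arm --commands '[[[0,0,0],[0,0,0],0.7],[[0,0,0],[0,0,0],0.7],[[0,0,0],[0,0,0],0.7],[[0.5,-0.1,0.5],[0,0,0],0.7],[[0,0,0],[0,0,0],0.7],[[0,0,0],[0,0,0],0.3],[[0,0,0],[0,0,0],0.3],[[0,0,0],[0,0,0],0.3],[[0,0,0],[0,0,0],0.3]]'

```text
t: 9.7
eef_pos: [474.7, 438.1, 16.4]
tcp_rot: [-3.142, -0.0, 3.126]
ft_force: [0.2, -0.0, -0.1]
opening: 0.498
grip_force: 30.0
```

Request:
move_arm --commands '[[[0,0,2],[0,0,0],0.3],[[0,0,4],[0,0,0],0.3],[[0,0,4],[0,0,0],0.3],[[-0.57,-4.73,0],[0,0,0],0.3],[[-0.57,-4.73,0],[0,0,0],0.3],[[-0.57,-4.73,0],[0,0,0],0.3],[[-0.57,-4.73,0],[0,0,0],0.3],[[-0.57,-4.73,0],[0,0,0],0.3],[[0,0,-4],[0,0,0],0.3],[[0,0,-1.5],[0,0,0],0.3]]'

```text
t: 10.7
eef_pos: [445.7, 200.1, 60.1]
tcp_rot: [-3.141, -0.001, 3.123]
ft_force: [-0.5, 0.3, 0.5]
opening: 0.496
grip_force: 30.0
```

Request:
move_arm --commands '[[[0,0,0],[0,0,0],0.3],[[0,0,-1.5],[0,0,0],0.3],[[0,0,-1.3],[0,0,0],0.3],[[0,0,-0.7],[0,0,0],0.3],[[0,0,0],[0,0,0],0.3],[[0,0,0],[0,0,0],0.3]]'

```text
t: 11.3
eef_pos: [446.5, 201.9, 27.0]
tcp_rot: [3.141, 0.0, 3.126]
ft_force: [-0.3, -0.2, -0.6]
opening: 0.499
grip_force: 30.0
```

Request:
move_arm --commands '[[[0,0,-0.3],[0,0,0],0.3],[[0,0,0],[0,0,0],0.7],[[0,0,0],[0,0,0],0.7],[[0,0,0],[0,0,0],0.7],[[0,0,2],[0,0,0],0.7],[[0,0,4],[0,0,0],0.8],[[0,0,4],[0,0,0],0.8],[[0,-4,0],[0,0,0],0.8],[[0,-4,0],[0,0,0],0.8],[[0,-4,0],[0,0,0],0.8]]'

```text
t: 12.3
eef_pos: [446.1, 80.6, 124.0]
tcp_rot: [3.141, 0.001, 3.127]
ft_force: [0.5, -0.7, 0.5]
opening: 0.8
grip_force: 0.0
```

```bash
python3 -c "
from h import *
s=state();print(s['eef_pos'],s['tcp_rot']);pots('p2')"
```

```text
[446.1  80.6 124. ] [3.1 0.  3.1]
pot top [552.6 435.6  42. ] 274
pot top [508.6 200.1  42. ] 273
pot top [404.9 355.9  42. ] 293
pot scene [512.1 196.4  42. ] 280
pot scene [552.5 435.   42. ] 389
pot scene [405.1 355.3  42. ] 444
```

Request:
move_arm --commands '[[[-0.69,4.57,0],[0,0,0],0.8],[[-0.69,4.57,0],[0,0,0],0.8],[[-0.69,4.57,0],[0,0,0],0.8],[[-0.69,4.57,0],[0,0,0],0.8],[[-0.69,4.57,0],[0,0,0],0.8],[[-0.69,4.57,0],[0,0,0],0.8],[[0,0,-4],[0,0,0],0.8],[[0,0,-2],[0,0,0],0.8],[[0,0,0],[0,0,0],0.8],[[0,0,0],[0,0,0],0.8]]'

```text
t: 13.4
eef_pos: [404.8, 356.1, 63.8]
tcp_rot: [-3.141, -0.0, 3.126]
ft_force: [-0.1, 0.1, 1.1]
opening: 0.8
grip_force: 0.0
```

Request:
move_arm --commands '[[[0,0,-2.5],[0,0,0],0.8],[[0,0,-1.7],[0,0,0],0.8],[[0,0,-0.5],[0,0,0],0.8],[[0,0,0],[0,0,0],0.3],[[0,0,0],[0,0,0],0.3],[[0,0,0],[0,0,0],0.3],[[0,0,0],[0,0,0],0.3],[[0,0,0],[0,0,0],0.3]]'

```text
t: 14.2
eef_pos: [405.1, 356.0, 17.2]
tcp_rot: [3.141, 0.001, 3.126]
ft_force: [-0.7, -0.6, 6.3]
opening: 0.501
grip_force: 30.0
```

Request:
move_arm --commands '[[[0,0,2],[0,0,0],0.3],[[0,0,4],[0,0,0],0.3],[[0,0,4],[0,0,0],0.3],[[0.8,-4.77,0],[0,0,0],0.3],[[0.8,-4.77,0],[0,0,0],0.3],[[0.8,-4.77,0],[0,0,0],0.3],[[0.8,-4.77,0],[0,0,0],0.3],[[0.8,-4.77,0],[0,0,0],0.3],[[0,0,-4],[0,0,0],0.3],[[0,0,-1.5],[0,0,0],0.3]]'

```text
t: 15.2
eef_pos: [444.5, 115.6, 59.9]
tcp_rot: [-3.142, -0.001, 3.122]
ft_force: [-0.7, 0.8, -1.7]
opening: 0.501
grip_force: 30.0
```

Request:
move_arm --commands '[[[0,0,0],[0,0,0],0.3],[[0,0,-1.5],[0,0,0],0.3],[[0,0,-1.3],[0,0,0],0.3],[[0,0,-0.7],[0,0,0],0.3],[[0,0,0],[0,0,0],0.3],[[0,0,0],[0,0,0],0.3]]'

```text
t: 15.8
eef_pos: [445.1, 117.6, 27.1]
tcp_rot: [3.141, 0.001, 3.126]
ft_force: [0.1, -0.4, -1.0]
opening: 0.502
grip_force: 30.0
```

Request:
move_arm --commands '[[[0,0,-0.3],[0,0,0],0.3],[[0,0,0],[0,0,0],0.7],[[0,0,0],[0,0,0],0.7],[[0,0,0],[0,0,0],0.7],[[0,0,2],[0,0,0],0.7],[[0,0,4],[0,0,0],0.8],[[0,0,4],[0,0,0],0.8],[[0,-5,0],[0,0,0],0.8],[[0,-5,0],[0,0,0],0.8],[[0,-4,0],[0,0,0],0.8]]'

```text
t: 16.8
eef_pos: [444.7, -24.4, 124.1]
tcp_rot: [-3.141, 0.001, 3.126]
ft_force: [0.8, 0.4, 0.3]
opening: 0.803
grip_force: 0.0
```

```bash
python3 -c "
from h import *
s=state();print(s['eef_pos'],s['tcp_rot']);pots('p3')"
```

```text
[444.7 -24.4 124.1] [-3.1  0.   3.1]
pot top [552.5 435.5  42. ] 264
pot top [513.5 210.7  42. ] 110
pot scene [516.5 206.8  42. ] 121
pot scene [552.2 434.9  42. ] 399
```

```bash
python3 -c "
import cv2,numpy as np
a=cv2.imread('pics/p3.png')[200:320,260:420];b=cv2.imread('pics/p3s.png')[200:340,270:430]
cv2.imwrite('pics/p3v.png',np.vstack([cv2.resize(a,None,fx=2.5,fy=2.5),cv2.resize(b,(400,300))[:300]]))"
```

```text
(no output)
```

View pics/p3v.png

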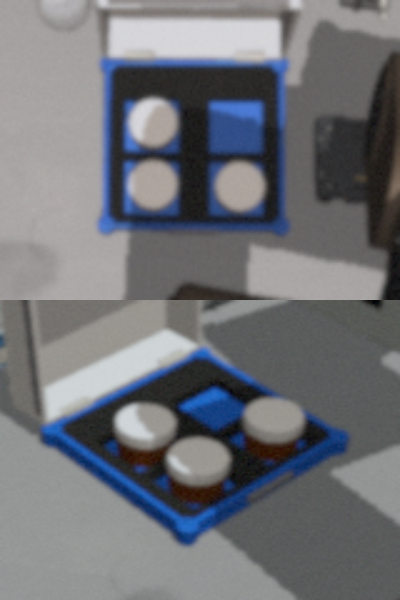

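The crops show three pots seated upright in their pockets, with only the far-right pocket empty. The reduced blob areas came from the arm's shadow. Next is the last pot.

Request:
move_arm --commands '[[[1.07,4.58,0],[0,0,0],0.8],[[1.07,4.58,0],[0,0,0],0.8],[[1.07,4.58,0],[0,0,0],0.8],[[1.07,4.58,0],[0,0,0],0.8],[[1.07,4.58,0],[0,0,0],0.8],[[1.07,4.58,0],[0,0,0],0.8],[[1.07,4.58,0],[0,0,0],0.8],[[1.07,4.58,0],[0,0,0],0.8],[[1.07,4.58,0],[0,0,0],0.8],[[1.07,4.58,0],[0,0,0],0.8]]'

```text
t: 17.9
eef_pos: [551.2, 438.0, 123.4]
tcp_rot: [-3.142, -0.0, 3.126]
ft_force: [0.9, -0.5, 0.0]
opening: 0.802
grip_force: 0.0
```

Request:
move_arm --commands '[[[0,0,-4],[0,0,0],0.8],[[0,0,-2],[0,0,0],0.8],[[0,0,0],[0,0,0],0.8],[[0,0,0],[0,0,0],0.8]]'

```text
t: 18.3
eef_pos: [551.6, 435.8, 63.9]
tcp_rot: [3.142, -0.0, 3.126]
ft_force: [0.6, -0.1, -0.0]
opening: 0.801
grip_force: 0.0
```

Request:
move_arm --commands '[[[0.1,0,-2.5],[0,0,0],0.8],[[0,0,-1.7],[0,0,0],0.8],[[0,0,-0.5],[0,0,0],0.8],[[0,0,0],[0,0,0],0.3],[[0,0,0],[0,0,0],0.3],[[0,0,0],[0,0,0],0.3],[[0,0,0],[0,0,0],0.3],[[0,0,0],[0,0,0],0.3]]'

```text
t: 19.1
eef_pos: [553.1, 435.5, 17.2]
tcp_rot: [3.141, 0.001, 3.126]
ft_force: [-0.6, -0.3, 3.3]
opening: 0.502
grip_force: 30.0
```

Request:
move_arm --commands '[[[0,0,2],[0,0,0],0.3],[[0,0,4],[0,0,0],0.3],[[0,0,4],[0,0,0],0.3],[[-0.76,-4.55,0],[0,0,0],0.3],[[-0.64,-4.55,0],[0,0,0],0.3],[[-0.64,-4.55,0],[0,0,0],0.3],[[-0.64,-4.55,0],[0,0,0],0.3],[[-0.64,-4.55,0],[0,0,0],0.3],[[-0.64,-4.55,0],[0,0,0],0.3],[[-0.64,-4.57,0],[0,0,0],0.3]]'

```text
t: 20.1
eef_pos: [506.4, 115.0, 116.8]
tcp_rot: [3.141, 0.001, 3.126]
ft_force: [0.7, -0.0, -1.1]
opening: 0.501
grip_force: 30.0
```

Request:
move_arm --commands '[[[0,0,-3],[0,0,0],0.3],[[0,0,-2.5],[0,0,0],0.3],[[0,0,0],[0,0,0],0.3],[[0,0,-1.5],[0,0,0],0.3],[[0,0,-1.3],[0,0,0],0.3],[[0,0,-0.7],[0,0,0],0.3],[[0,0,0],[0,0,0],0.3],[[0,0,0],[0,0,0],0.3]]'

```text
t: 20.9
eef_pos: [507.0, 116.8, 26.8]
tcp_rot: [3.141, 0.0, 3.126]
ft_force: [-0.0, -0.3, -0.8]
opening: 0.503
grip_force: 30.0
```

Request:
move_arm --commands '[[[0,0,-0.3],[0,0,0],0.3],[[0,0,0],[0,0,0],0.7],[[0,0,0],[0,0,0],0.7],[[0,0,0],[0,0,0],0.7],[[0,0,2],[0,0,0],0.7],[[0,0,4],[0,0,0],0.7],[[0,0,4],[0,0,0],0],[[0,-4,3],[0,0,0],0],[[0,-4,3],[0,0,0],0],[[0,-4,3],[0,0,0],0]]'

```text
t: 21.9
eef_pos: [506.4, -4.5, 215.0]
tcp_rot: [-3.142, 0.001, 3.127]
ft_force: [1.1, 0.3, 0.5]
opening: 0.418
grip_force: 0.0
```

```bash
python3 -c "
from h import *
s=state();print(s['eef_pos'],s['tcp_rot']);pots('p4')
print(plane('top',[(340,187),(340,205),(300,187),(381,187)],192))
a=cv2.imread('pics/p4.png')[150:310,260:420];b=cv2.imread('pics/p4s.png')[140:340,240:440]
cv2.imwrite('pics/p4v.png',np.hstack([cv2.resize(a,(400,400)),cv2.resize(b,(400,400))]))"
```

```text
[506.4  -4.5 215. ] [-3.1  0.   3.1]
pot top [508.7 200.2  42. ] 270
pot top [507.1 115.3  42. ] 268
pot scene [512.2 196.3  42. ] 276
[[622.4 156.1 192. ]
 [581.3 156.6 192. ]
 [623.  245.1 192. ]
 [621.8  64.9 192. ]]
```

View pics/p4v.png

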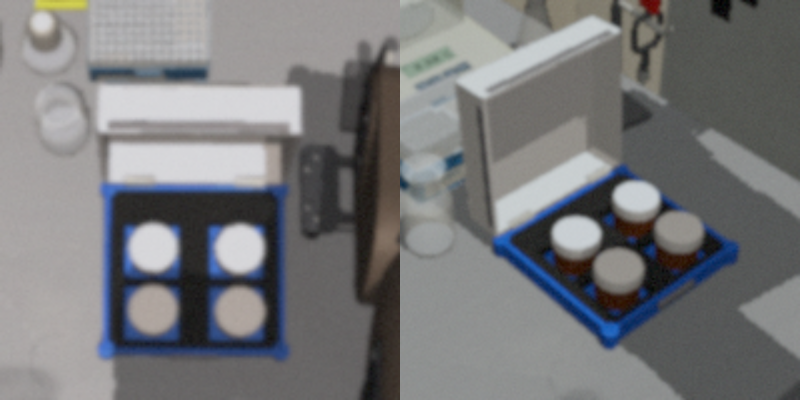

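All four pots are seated upright. The lid stands upright with its outer face at x≈622. Next I'll go over the lid and behind it.

Request:
move_arm --commands '[[[0,0,2],[0,0,0],0],[[0,0,2],[0,0,0],0],[[3.16,3.2,0],[0,0,0],0],[[3.16,3.2,0],[0,0,0],0],[[3.16,3.2,0],[0,0,0],0],[[3.16,3.2,0],[0,0,0],0],[[3.16,3.2,0],[0,0,0],0],[[0,0,0],[0,0,0],0],[[0,0,-2.5],[0,0,0],0],[[0,0,-2.5],[0,0,0],0]]'

```text
t: 23.0
eef_pos: [664.4, 157.3, 202.4]
tcp_rot: [3.141, -0.0, 3.126]
ft_force: [0.0, -0.8, -0.3]
opening: 0.007
grip_force: 0.0
```

Request:
move_arm --commands '[[[0,0,-2],[0,0,0],0],[[0,0,-1.4],[0,0,0],0],[[-1,0,0],[0,0,0],0],[[-1,0,0],[0,0,0],0],[[-1,0,0],[0,0,0],0],[[-1,0,0],[0,0,0],0],[[-1,0,0],[0,0,0],0],[[0,0,0],[0,0,0],0]]'

```text
t: 23.8
eef_pos: [613.5, 156.7, 170.2]
tcp_rot: [3.141, -0.0, 3.126]
ft_force: [-0.0, 0.6, -0.6]
opening: 0.006
grip_force: 0.0
```

Request:
move_arm --commands '[[[-2.17,0,0.2],[0,0,0],0],[[-2.17,0,0.2],[0,0,0],0],[[-2.17,0,0.1],[0,0,0],0],[[-1.9,0,-0.75],[0,0,0],0],[[-1.9,0,-0.75],[0,0,0],0],[[-1.65,0,-1.2],[0,0,0],0],[[-1.65,0,-1.2],[0,0,0],0],[[-1.8,0,-2.05],[0,0,0],0],[[-1.4,0,-2.3],[0,0,0],0],[[-1,0,-1.8],[0,0,0],0]]'

```text
t: 24.8
eef_pos: [435.2, 156.5, 73.1]
tcp_rot: [-3.141, -0.002, 3.126]
ft_force: [1.1, -0.1, 0.2]
opening: 0.006
grip_force: 0.2
```

Request:
move_arm --commands '[[[0,0,0],[0,0,0],0],[[0,0,-0.5],[0,0,0],0],[[0,0,-0.3],[0,0,0],0],[[0,0,0],[0,0,0],0]]'

```text
t: 25.2
eef_pos: [437.6, 156.7, 67.6]
tcp_rot: [3.141, 0.002, 3.126]
ft_force: [-5.6, -0.9, 19.4]
opening: 0.003
grip_force: 9.8
```

Request:
move_arm --commands '[[[0,0,4.5],[0,0,0],0],[[0,0,4.5],[0,0,0],0.4],[[0,0,4.5],[0,0,0],0.4],[[0,0,4],[0,0,0],0.6],[[3.1,-2.87,0],[0,0,-5.1],0.6],[[3.1,-2.87,0],[0,0,0],0.6],[[3.1,-2.87,0],[0,0,0],0.6],[[3.1,-2.87,0],[0,0,0],0.6],[[3.1,-2.87,0],[0,0,0],0.6],[[3.1,-2.87,0],[0,0,0],0.6]]'

```text
t: 26.2
eef_pos: [624.2, -17.2, 241.8]
tcp_rot: [3.141, 0.001, 3.036]
ft_force: [1.1, 1.2, 0.1]
opening: 0.598
grip_force: 0.0
```

```bash
python3 -c "
from h import *
s=state();print(s['eef_pos'],np.round(s['tcp_rot'],3))
a=read_camera('top');b=read_camera('scene');cv2.imwrite('pics/l.png',a);cv2.imwrite('pics/ls.png',b)
A=plane('top',[(0,0)],0)
print(proj('top',[489.5,159.5,89.5]),proj('scene',[489.5,159.5,89.5]))
r=lambda i,x,y,w,h:cv2.resize(i[y:y+h,x:x+w],(400,400),interpolation=cv2.INTER_CUBIC)
cv2.imwrite('pics/lv.png',np.hstack([r(a,295,210,90,90),r(b,290,170,130,130)]))"
```

```text
[624.2 -17.2 241.8] [3.1 0.  3. ]
[[337.9 252.9]] [[349.9 235.2]]
```

View pics/lv.png

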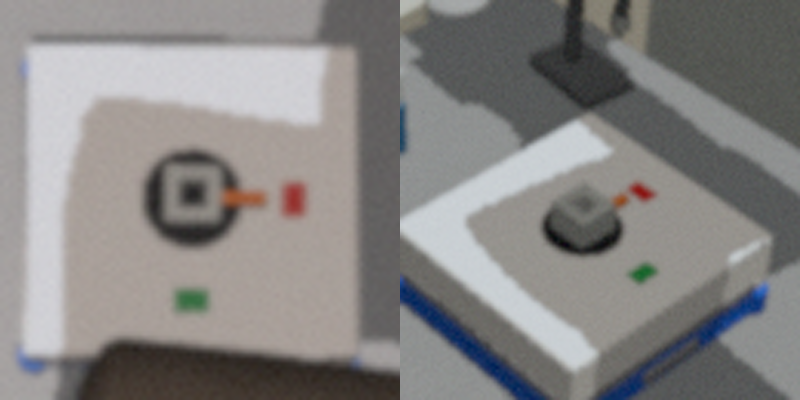

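The crops show the lid shut and the orange pointer at the red mark, with the block square to the carrier. The hole centre is at top ≈(338.2,253.4) and scene ≈(349.2,236).

Request:
move_arm --commands '[[[0,0,-2],[0,0,0],0.6],[[0,0,-1],[0,0,0],0.6],[[0,0,0],[0,0,0],0.6],[[0,0,0],[0,0,0],0.6]]'

```text
t: 26.7
eef_pos: [622.8, -15.3, 211.6]
tcp_rot: [3.142, 0.0, 3.037]
ft_force: [0.0, 1.1, -0.0]
opening: 0.597
grip_force: 0.0
```

```bash
python3 -c "
from h import *
print(state()['eef_pos'])
print(plane('top',[(338.2,253.4)],89.5),plane('scene',[(349.2,236.)],89.5))
im=cv2.imread('pics/l.png');H,S,V=cv2.split(cv2.cvtColor(im,cv2.COLOR_BGR2HSV))
m=np.zeros(H.shape,bool);m[240:270,322:353]=True
for c,s in blobs((V<75)&m,20): print('disc',c,s,plane('top',[c],67.5))
for n,f in(('top','l'),('scene','ls')):
    im=cv2.imread(f'pics/{f}.png');H,S,V=cv2.split(cv2.cvtColor(im,cv2.COLOR_BGR2HSV))
    for nm,k in(('red',((H<8)|(H>172))),('green',(H>45)&(H<85))):
        for c,s in blobs(k&(S>110)&(V>60),12):
            if 300<c[0]<430: print(n,nm,c,s[4],plane(n,[c],67.5))
"
```

```text
[622.8 -15.3 211.6]
[[488.3 158.8  89.5]] [[488.7 162.3  89.5]]
disc [335.7 258.9] [328 248  20  17  81] [[478.3 164.3  67.5]]
top red [360.6 254.6] 23 [[488.3 104.5  67.5]]
scene red [364.7 137.9] 151 [[ 752.4 -158.7   67.5]]
scene red [368.1 232. ] 22 [[488.6 105.9  67.5]]
scene green [368.5 258.3] 17 [[434.6 161.8  67.5]]
```

Request:
move_arm --commands '[[[0.2,0,-2],[0,0,0],0.6],[[0,0,-2],[0,0,0],0.6],[[0,0,-0.7],[0,0,0],0.6],[[0,0,0],[0,0,0],0.3],[[0,0,0],[0,0,0],0],[[0,0,0],[0,0,0],0],[[0,0,0],[0,0,0],0],[[0,0,0],[0,0,0],0],[[0,0,0],[0,0,0],0],[[0,0,0],[0,0,0],0]]'

```text
t: 27.7
eef_pos: [624.8, -15.5, 164.1]
tcp_rot: [3.141, 0.0, 3.037]
ft_force: [0.7, 1.0, 0.8]
opening: 0.122
grip_force: 30.0
```

Request:
move_arm --commands '[[[0,0,0.9],[0,0,0],0],[[0,0,0.9],[0,0,0],0],[[0,0,0],[0,0,0],0],[[-1.5,0.16,0],[0,0,0],0],[[-1.5,0.16,0],[0,0,0],0],[[-1.5,0.16,0],[0,0,0],0],[[-1.5,0.16,0],[0,0,0],0],[[-1.5,0.16,0],[0,0,0],0],[[-1.5,0.16,0],[0,0,0],0],[[0,0,0],[0,0,0],0]]'

```text
t: 28.7
eef_pos: [533.5, -5.8, 182.3]
tcp_rot: [3.142, -0.0, 3.037]
ft_force: [0.6, -0.7, -1.0]
opening: 0.125
grip_force: 30.0
```

```bash
python3 -c "
from h import *
s=state();p=s['eef_pos'];print(p,np.round(s['tcp_rot'],3),s['ft_force'],s['moment'])
b=read_camera('scene');cv2.imwrite('pics/ks.png',b)
for h in(0,22,52,134): print(h,proj('scene',p+[0,0,-100.1+h]))
c=proj('scene',p+[0,0,-35])[0].astype(int);x,y=c-55
cv2.imwrite('pics/kv.png',cv2.resize(b[y:y+110,x:x+110],(550,550),interpolation=cv2.INTER_CUBIC));print(x,y)"
```

```text
[533.5  -5.8 182.3] [ 3.1 -0.   3. ] [ 0.6 -0.7 -1. ] [ 0.1 -0.1  0. ]
0 [[389.  194.7]]
22 [[390.  186.6]]
52 [[391.5 175.1]]
134 [[395.9 141.5]]
337 114
```

View pics/kv.png

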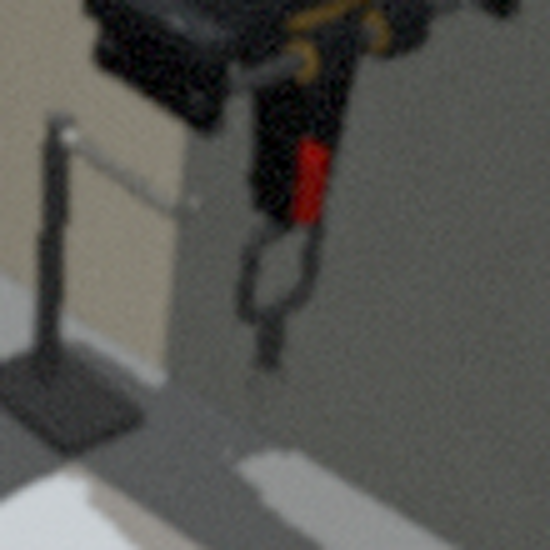

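The key is off the hook and hangs straight in the grip, matching the projected shaft to within a pixel. Next is the lock.

Request:
move_arm --commands '[[[0,0,2.5],[0,0,0],0],[[0,0,2],[0,0,5.4],0],[[-1.125,4.14,0],[0,0,0],0],[[-1.125,4.14,0],[0,0,0],0],[[-1.125,4.14,0],[0,0,0],0],[[-1.125,4.13,0],[0,0,0],0],[[0,0,0],[0,0,0],0],[[0,0,-2],[0,0,0],0],[[0,0,-1],[0,0,0],0],[[0,0,0],[0,0,0],0]]'

```text
t: 29.75
eef_pos: [489.8, 159.1, 195.8]
tcp_rot: [-3.141, -0.002, 3.13]
ft_force: [1.6, -0.4, -0.2]
opening: 0.126
grip_force: 30.0
```

```bash
python3 -c "
from h import *
s=state();p=s['eef_pos'];print(p,np.round(s['tcp_rot'],3),s['ft_force'],s['moment'])
b=read_camera('scene');a=read_camera('top')
print(proj('scene',p+[0,0,-100.1]),proj('scene',p+[0,0,-50]),proj('scene',[488.5,159.7,89.5]))
r=lambda i,x,y,w,h:cv2.resize(i[y:y+h,x:x+w],(400,400),interpolation=cv2.INTER_CUBIC)
cv2.imwrite('pics/iv.png',np.hstack([r(b,310,180,80,80),r(a,300,215,80,80)]))"
```

```text
[489.8 159.1 195.8] [-3.1 -0.   3.1] [ 1.6 -0.4 -0.2] [ 0.1 -0.2  0. ]
[[350.2 232.7]] [[351.6 212.8]] [[350.2 235.5]]
```

View pics/iv.png

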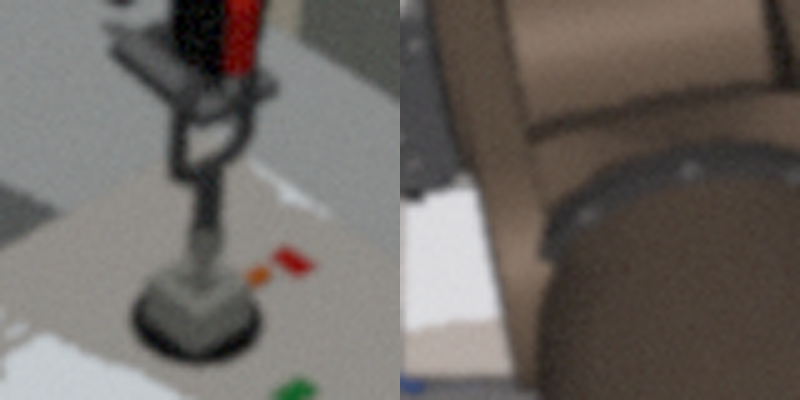

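The scene crop shows the bit right over the lock block. I'll lower it.

Request:
move_arm --commands '[[[-0.1,0.05,-0.7],[0,0,0],0],[[0,0,-0.7],[0,0,0],0],[[0,0,-0.5],[0,0,0],0],[[0,0,0],[0,0,0],0]]'

```text
t: 30.25
eef_pos: [488.7, 159.9, 177.3]
tcp_rot: [-3.141, -0.001, 3.131]
ft_force: [0.6, -0.7, -0.2]
opening: 0.122
grip_force: 30.0
```

Request:
move_arm --commands '[[[0,0,-0.4],[0,0,0],0],[[0,0,-0.3],[0,0,0],0],[[0,0,-0.2],[0,0,0],0],[[0,0,0],[0,0,0],0],[[0,0,0],[0,0,0],0]]'

```text
t: 30.75
eef_pos: [488.7, 160.0, 169.0]
tcp_rot: [3.142, -0.0, 3.131]
ft_force: [0.4, -0.5, -1.0]
opening: 0.125
grip_force: 30.0
```

Request:
move_arm --commands '[[[0,0,-0.1],[0,0,0],0],[[0,0,-0.1],[0,0,0],0],[[0,0,-0.1],[0,0,0],0],[[0,0,0],[0,0,0],0],[[0,0,0],[0,0,0],0]]'

```text
t: 31.25
eef_pos: [489.1, 160.1, 167.3]
tcp_rot: [3.141, 0.002, 3.131]
ft_force: [-3.0, -0.6, 14.1]
opening: 0.122
grip_force: 30.0
```

Request:
move_arm --commands '[[[0,0,0],[0,0,-6],0],[[0,0,0],[0,0,-6],0],[[0,0,0],[0,0,-6],0],[[0,0,0],[0,0,-6],0],[[0,0,0],[0,0,-6],0],[[0,0,0],[0,0,-6],0],[[0,0,0],[0,0,-6],0],[[0,0,0],[0,0,-6],0],[[0,0,0],[0,0,-6],0],[[0,0,0],[0,0,0],0]]'

```text
t: 32.25
eef_pos: [489.5, 160.1, 167.4]
tcp_rot: [3.139, 0.001, 2.185]
ft_force: [-1.0, -0.4, 13.9]
opening: 0.125
grip_force: 30.0
```

Request:
move_arm --commands '[[[0,0,0],[0,0,-6],0],[[0,0,0],[0,0,-6],0],[[0,0,0],[0,0,-6],0],[[0,0,0],[0,0,-6],0],[[0,0,0],[0,0,-6],0],[[0,0,0],[0,0,-6],0],[[0,0,0],[0,0,-4],0],[[0,0,0],[0,0,0],0],[[0,0,0],[0,0,0],0]]'

```text
t: 33.15
eef_pos: [489.2, 160.1, 167.3]
tcp_rot: [3.14, -0.0, 1.49]
ft_force: [-3.6, -1.6, 14.9]
opening: 0.125
grip_force: 30.0
```

```bash
python3 -c "
from h import *
s=state();p=s['eef_pos'];print(p,np.round(s['tcp_rot'],3),s['ft_force'],s['moment'],np.round(s['joints'],2))
b=read_camera('scene')
r=lambda i,x,y,w,h:cv2.resize(i[y:y+h,x:x+w],(400,400),interpolation=cv2.INTER_CUBIC)
cv2.imwrite('pics/tv.png',r(b,310,190,80,80))"
```

```text
[489.2 160.1 167.3] [ 3.1 -0.   1.5] [-3.6 -1.6 14.9] [-0.2  0.6  0.1] [ 0.2  0.4  1.9 -0.   0.9  0.3]
```

View pics/tv.png

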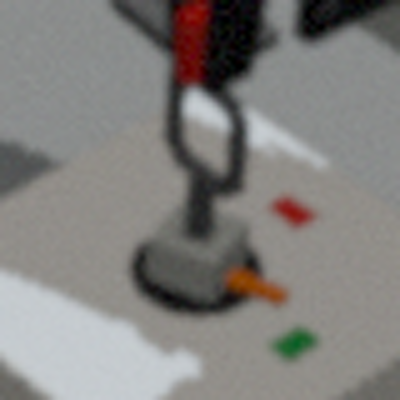

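The pointer is about two thirds of the way to the green mark (play in the fit), so I'll keep turning.

Request:
move_arm --commands '[[[0,0,0],[0,0,-6],0],[[0,0,0],[0,0,-6],0],[[0,0,0],[0,0,-6],0],[[0,0,0],[0,0,-4],0],[[0,0,0],[0,0,0],0]]'

```text
t: 33.7
eef_pos: [489.0, 160.1, 167.3]
tcp_rot: [3.14, -0.001, 1.104]
ft_force: [-3.0, 0.1, 14.2]
opening: 0.127
grip_force: 30.0
```

```bash
cat > lk.py <<'E'
from h import *
s=state();p=s['eef_pos'];print(p,np.round(s['tcp_rot'],3),s['ft_force'],np.round(s['moment'],2))
b=read_camera('scene')
cv2.imwrite('pics/lk.png',b)
H,S,V=cv2.split(cv2.cvtColor(b,cv2.COLOR_BGR2HSV))
m=np.zeros(H.shape,bool);m[225:270,345:385]=True
for nm,k in(('red',((H<6)|(H>172))),('orange',(H>=6)&(H<20)),('green',(H>45)&(H<85))):
    for c,st in blobs(k&m&(S>110)&(V>60),8):
        q=plane('scene',[c],69)[0]-[488.6,161.5,0];print(nm,c,st[4],q,np.degrees(np.arctan2(-q[0],-q[1])))
E
python3 lk.py
```

```text
[489.  160.1 167.3] [ 3.1 -0.   1.1] [-3.   0.1 14.2] [-0.1  0.9  0.2]
red [368.1 232. ] 22 [ -1.1 -54.2  69. ] 1.1266678625486055
orange [357.9 248.5] 51 [-21.9  -2.9  69. ] 82.36360118151859
green [368.5 258.3] 17 [-55.    1.5  69. ] 91.59977647169833
```

Request:
move_arm --commands '[[[0,0,0],[0,0,-5],0],[[0,0,0],[0,0,-5],0],[[0,0,0],[0,0,-5],0],[[0,0,0],[0,0,0],0]]'

```text
t: 34.15
eef_pos: [488.9, 160.2, 167.3]
tcp_rot: [3.141, -0.001, 0.842]
ft_force: [-3.6, -0.4, 14.9]
opening: 0.128
grip_force: 30.0
```

```bash
python3 lk.py; python3 -c "
import cv2
cv2.imwrite('pics/lkv.png',cv2.resize(cv2.imread('pics/lk.png')[190:270,310:390],(400,400),interpolation=cv2.INTER_CUBIC))"
```

```text
[488.9 160.2 167.3] [ 3.1 -0.   0.8] [-3.6 -0.4 14.9] [-0.   1.   0.1]
red [368.1 232. ] 22 [ -1.1 -54.2  69. ] 1.1266678625486055
orange [357.9 248.5] 51 [-21.9  -2.9  69. ] 82.36360118151859
green [368.6 258.3] 16 [-55.2   1.3  69. ] 91.39920156251826
```

View pics/lkv.png

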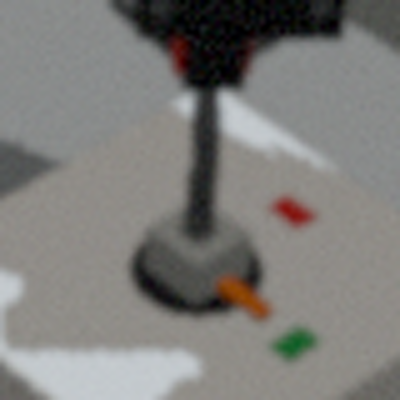

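The pointer did not move over the last 15° and now points towards the green mark, so it appears to be at the stop, with the bit straining against the play. I'll calibrate the pointer reading against the picture taken in the unlocked state and turn back to the relaxed angle.

Request:
move_arm --commands '[[[0,0,0],[0,0,7],0],[[0,0,0],[0,0,7],0],[[0,0,0],[0,0,7],0],[[0,0,0.1],[0,0,7],0],[[0,0,0.1],[0,0,7],0],[[0,0,0],[0,0,6],0],[[0,0,0],[0,0,0],0]]'

```text
t: 34.9
eef_pos: [489.1, 160.0, 167.8]
tcp_rot: [3.141, 0.0, 1.561]
ft_force: [3.2, -0.6, -5.7]
opening: 0.123
grip_force: 30.0
```

```bash
python3 lk.py; sed "s#b=read_camera('scene')#b=cv2.imread('pics/ls.png')#;s#'pics/lk.png'#'/tmp/x.png'#" lk.py > lk0.py; python3 lk0.py
```

```text
[489.1 160.  167.8] [3.1 0.  1.6] [ 3.2 -0.6 -5.7] [-0.1 -0.9 -0.1]
red [368.1 231.9] 21 [ -0.9 -54.5  69. ] 0.9154189015962997
orange [361.6 243.5] 46 [-16.6 -18.9  69. ] 41.32129562269959
green [368.4 258.2] 16 [-54.8   1.6  69. ] 91.65761765103015
[489.1 160.  167.8] [ 3.1 -0.   1.6] [ 2.7 -0.  -7. ] [-0.1 -1.  -0. ]
red [368.1 232. ] 22 [ -1.1 -54.2  69. ] 1.1266678625486055
orange [361.4 234.9] 11 [  1.8 -37.3  69. ] -2.823748584930958
green [368.5 258.3] 17 [-55.    1.5  69. ] 91.59977647169833
```

The lock followed the key back, so the bit is jammed about 40° off-square in the hole. I'll turn clockwise to the stop again and on past it, so the bit falls into the next square position.

Request:
move_arm --commands '[[[0,0,-0.1],[0,0,-7],0],[[0,0,0],[0,0,-7],0],[[0,0,0],[0,0,-7],0],[[0,0,0],[0,0,-7],0],[[0,0,0],[0,0,-7],0],[[0,0,0],[0,0,-7],0],[[0,0,0],[0,0,-6],0],[[0,0,0],[0,0,-6],0],[[0,0,0],[0,0,-6],0],[[0,0,0],[0,0,0],0]]'

```text
t: 35.95
eef_pos: [488.6, 160.2, 167.6]
tcp_rot: [-3.141, -0.0, 0.508]
ft_force: [-0.9, 0.8, 6.4]
opening: 0.124
grip_force: 30.0
```

```bash
sed -i "s/c\],69)/c],73 if nm=='orange' else 69)/" lk.py; python3 lk.py
```

```text
[488.6 160.2 167.6] [-3.1 -0.   0.5] [-0.9  0.8  6.4] [ 0.3  0.4 -0.1]
red [368.1 232. ] 22 [ -1.1 -54.2  69. ] 1.1266678625486055
orange [357.8 248.4] 50 [-24.5   0.3  73. ] 90.6275631608213
green [368.5 258.3] 17 [-55.    1.5  69. ] 91.59977647169833
```

Request:
move_arm --commands '[[[0,0,0],[0,0,-6],0],[[0,0,0],[0,0,-6],0],[[0,0,0],[0,0,-6],0],[[0,0,0],[0,0,-6],0],[[0,0,0],[0,0,-6],0],[[0,0,0],[0,0,0],0],[[0,0,0],[0,0,0],0]]'

```text
t: 36.7
eef_pos: [488.9, 160.2, 167.6]
tcp_rot: [-3.141, -0.001, -0.012]
ft_force: [-0.4, 0.3, 6.1]
opening: 0.122
grip_force: 30.0
```

```bash
python3 lk.py; python3 -c "
import cv2
from h import state
print(state()['joints'])
cv2.imwrite('pics/lkw.png',cv2.resize(cv2.imread('pics/lk.png')[170:270,300:400],(500,500),interpolation=cv2.INTER_CUBIC))"
```

```text
[488.9 160.2 167.6] [-3.1 -0.  -0. ] [-0.4  0.3  6.1] [ 0.2  0.2 -0. ]
red [368.1 232. ] 22 [ -1.1 -54.2  69. ] 1.1266678625486055
orange [357.8 248.4] 50 [-24.5   0.3  73. ] 90.79263155462023
green [368.6 258.4] 17 [-55.4   1.5  69. ] 91.56782823680867
[0.2 0.4 1.9 0.  0.9 1.8]
```

View pics/lkw.png

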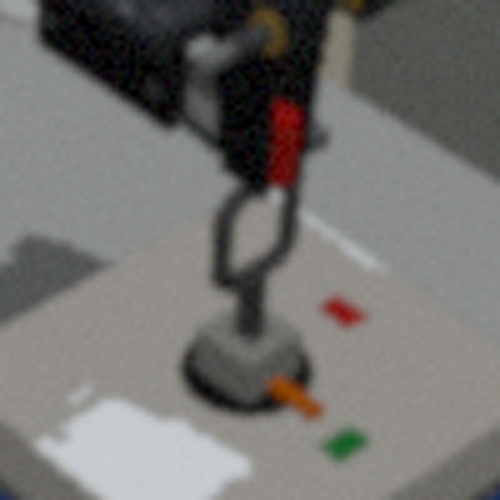

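The pointer holds at 91° (green mark) and the key sits square and deep in the lock. Now I'll lift it out.

Request:
move_arm --commands '[[[0,0,0.3],[0,0,0],0],[[0,0,0.5],[0,0,0],0],[[0,0,0.5],[0,0,0],0],[[0,0,0],[0,0,0],0]]'

```text
t: 37.15
eef_pos: [489.0, 160.1, 180.7]
tcp_rot: [-3.142, -0.001, -0.011]
ft_force: [0.3, 0.4, -0.9]
opening: 0.125
grip_force: 30.0
```

Request:
move_arm --commands '[[[0,0,2],[0,0,0],0],[[0,0,2.7],[0,0,0],0],[[1.11,-4.15,0],[0,0,-5.3],0],[[1.11,-4.15,0],[0,0,0],0],[[1.11,-4.15,0],[0,0,0],0],[[1.11,-4.15,0],[0,0,0],0],[[0,0,-2.5],[0,0,0],0],[[0,0,-2],[0,0,0],0],[[0,0,0],[0,0,0],0],[[0,0,0],[0,0,0],0]]'

```text
t: 38.15
eef_pos: [533.2, -5.9, 182.3]
tcp_rot: [3.142, 0.0, -0.103]
ft_force: [-0.6, -0.0, -0.9]
opening: 0.126
grip_force: 30.0
```

```bash
python3 lk.py; python3 -c "
import cv2
from h import *
b=cv2.imread('pics/lk.png');p=state()['eef_pos']
for h in(0,22,52,134): print(h,proj('scene',p+[0,0,-100.1+h]))
x,y=337,104
cv2.imwrite('pics/hv.png',cv2.resize(b[y:y+120,x:x+120],(600,600),interpolation=cv2.INTER_CUBIC))"
```

```text
[533.2  -5.9 182.3] [ 3.1  0.  -0.1] [-0.6 -0.  -0.9] [ 0. -0. -0.]
red [368.4 232.2] 20 [ -1.7 -54.3  69. ] 1.843273094657758
orange [357.7 248.3] 49 [-24.2   0.2  73. ] 90.43481049009687
green [368.6 258.3] 16 [-55.2   1.3  69. ] 91.39920156251826
0 [[389.  194.5]]
22 [[390.  186.4]]
52 [[391.5 174.9]]
134 [[395.9 141.3]]
```

View pics/hv.png

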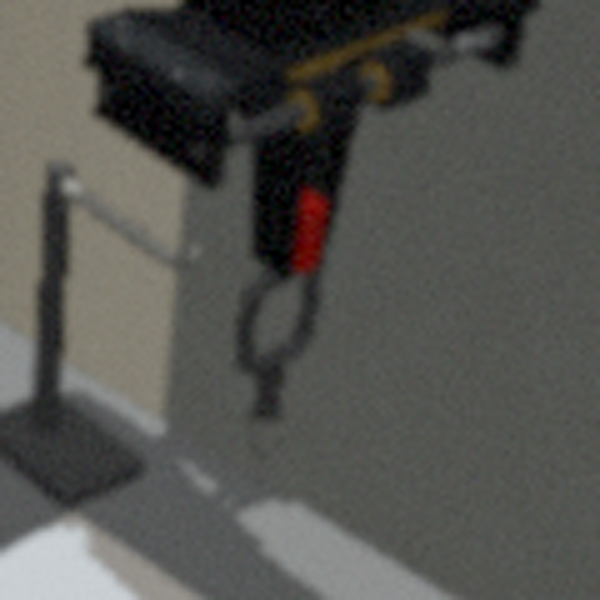

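The key is held just as it was when I took it off, and the lock still reads 90°. I'll reverse the unhooking path.

Request:
move_arm --commands '[[[1.53,-0.16,0],[0,0,0],0],[[1.53,-0.16,0],[0,0,0],0],[[1.53,-0.16,0],[0,0,0],0],[[1.53,-0.16,0],[0,0,0],0],[[1.53,-0.16,0],[0,0,0],0],[[1.53,-0.16,0],[0,0,0],0],[[0,0,0],[0,0,0],0],[[0,0,0],[0,0,0],0]]'

```text
t: 39.0
eef_pos: [624.7, -15.2, 182.6]
tcp_rot: [3.141, -0.0, -0.103]
ft_force: [-0.2, -0.2, -1.4]
opening: 0.123
grip_force: 30.0
```

Request:
move_arm --commands '[[[0,0,-0.8],[0,0,0],0],[[0,0,-0.6],[0,0,0],0],[[0,0,-0.3],[0,0,0],0],[[0,0,-0.15],[0,0,0],0],[[0,0,0],[0,0,0],0]]'

```text
t: 39.5
eef_pos: [624.5, -15.5, 163.8]
tcp_rot: [3.142, 0.001, -0.103]
ft_force: [-4.1, 1.1, 4.8]
opening: 0.124
grip_force: 30.0
```

Request:
move_arm --commands '[[[0,0,0],[0,0,0],0.2],[[0,0,0],[0,0,0],0.3],[[0,0,0],[0,0,0],0.45],[[0,0,0],[0,0,0],0.6],[[0,0,0],[0,0,0],0.6],[[0,0,1.5],[0,0,0],0.6],[[0,0,3],[0,0,0],0.6],[[0,0,4],[0,0,0],0.6],[[-2,0,2],[0,0,0],0.6],[[-4,-2,0],[0,0,0],0.6]]'

```text
t: 40.5
eef_pos: [566.5, -34.8, 270.9]
tcp_rot: [3.141, -0.005, -0.101]
ft_force: [-0.6, -0.6, -0.7]
opening: 0.596
grip_force: 0.0
```

Request:
move_arm --commands '[[[-3,-3,0],[0,0,0],0.6],[[-3,-3,0],[0,0,0],0.6],[[-3,-3,0],[0,0,0],0.6],[[0,0,0],[0,0,0],0.6],[[0,0,0],[0,0,0],0.6],[[0,0,0],[0,0,0],0.6],[[0,0,0],[0,0,0],0.6],[[0,0,0],[0,0,0],0.6],[[0,0,0],[0,0,0],0.6],[[0,0,0],[0,0,0],0.6]]'

```text
t: 41.5
eef_pos: [475.1, -125.3, 268.4]
tcp_rot: [3.142, 0.0, -0.103]
ft_force: [0.1, 0.1, -0.4]
opening: 0.599
grip_force: 0.0
```

```bash
python3 lk.py; python3 -c "
import cv2
from h import *
b=cv2.imread('pics/lk.png');a=read_camera('top')
def red(im):
    H,S,V=cv2.split(cv2.cvtColor(im,cv2.COLOR_BGR2HSV));return [c for c,s in blobs(((H<8)|(H>172))&(S>150)&(V>70),25) if c[0]>340 and c[1]<215]
r1,r2=red(b),red(a);print(r1,r2)
if r1 and r2: print(tri(r1[0],r2[0]))
r=lambda i,x,y,w,h:cv2.resize(i[y:y+h,x:x+w],(400,400),interpolation=cv2.INTER_CUBIC)
cv2.imwrite('pics/fv.png',np.hstack([r(b,300,110,150,150),r(a,290,150,150,150)]))"
```

```text
[ 475.1 -125.3  268.4] [ 3.1  0.  -0.1] [ 0.1  0.1 -0.4] [ 0.1  0.1 -0. ]
red [367.9 231.9] 18 [ -0.5 -54.1  69. ] 0.5200188035051546
orange [357.8 248.5] 47 [-24.7   0.3  73. ] 90.78403515986976
green [368.6 258.3] 16 [-55.2   1.3  69. ] 91.39920156251826
[array([365.5, 137.1])] [array([417.7, 186.8])]
(array([625.7, -18.6, 180.1]), np.float64(1.5984842047199312))
```

View pics/fv.png

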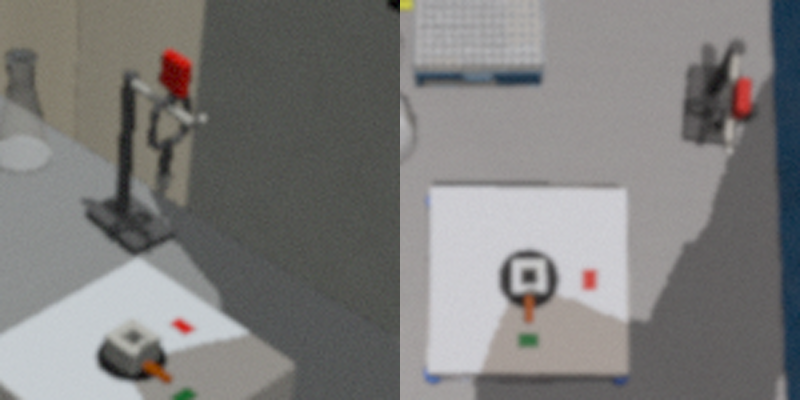

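The key hangs on the rod near its starting position, the pointer is at green and the lid is shut. I'll let any swing die out, then check once more.

Request:
move_arm --commands '[[[0,0,0],[0,0,0],0.6],[[0,0,0],[0,0,0],0.6],[[0,0,0],[0,0,0],0.6],[[0,0,0],[0,0,0],0.6],[[0,0,0],[0,0,0],0.6],[[0,0,0],[0,0,0],0.6],[[0,0,0],[0,0,0],0.6],[[0,0,0],[0,0,0],0.6],[[0,0,0],[0,0,0],0.6],[[0,0,0],[0,0,0],0.6]]'

```text
t: 42.6
eef_pos: [475.0, -125.6, 268.5]
tcp_rot: [3.142, 0.0, -0.103]
ft_force: [-0.0, -0.2, 0.2]
opening: 0.604
grip_force: 0.0
```

Request:
move_arm --commands '[[[0,0,0],[0,0,0],0.6],[[0,0,0],[0,0,0],0.6],[[0,0,0],[0,0,0],0.6],[[0,0,0],[0,0,0],0.6],[[0,0,0],[0,0,0],0.6],[[0,0,0],[0,0,0],0.6],[[0,0,0],[0,0,0],0.6],[[0,0,0],[0,0,0],0.6],[[0,0,0],[0,0,0],0.6],[[0,0,0],[0,0,0],0.6]]'

```text
t: 43.6
eef_pos: [474.9, -125.6, 268.5]
tcp_rot: [3.141, -0.0, -0.103]
ft_force: [-0.6, -0.3, -0.4]
opening: 0.599
grip_force: 0.0
```

```bash
python3 -c "
from h import *
def red(im):
    H,S,V=cv2.split(cv2.cvtColor(im,cv2.COLOR_BGR2HSV));return [c for c,s in blobs(((H<8)|(H>172))&(S>150)&(V>70),25) if c[0]>340 and c[1]<215]
for i in range(8):
    r1,r2=red(read_camera('scene')),red(read_camera('top'));print(r1[0],r2[0],tri(r1[0],r2[0])[0])
print(proj('top',[624,-15,182]))"
```

```text
[365.5 137.1] [417.7 186.9] [625.7 -18.4 180.1]
[365.5 137.1] [417.7 186.9] [625.6 -18.5 180.2]
[365.5 137.1] [417.7 186.8] [625.7 -18.5 180.2]
[365.4 137. ] [417.7 186.8] [625.8 -18.4 180.4]
[365.5 137. ] [417.7 186.8] [625.8 -18.5 180.4]
[365.5 137.1] [417.7 186.8] [625.8 -18.6 180. ]
[365.5 137.1] [417.7 186.9] [625.6 -18.5 180.3]
[365.5 137. ] [417.7 186.8] [625.8 -18.4 180.3]
[[416.1 187.1]]
```

```bash
python3 -c "
from cell import env
print(env.job_done())"
```

```text
the job is handed in; nothing more can be done
None
```

I handed the job in at about 44 s of the 210 s, with no verdict shown: four pots in the carrier, lid shut, lock pointer at the green mark, key hanging still on its hook. The key over-turned past the locked stop while in the lock, was reseated square and came out cleanly.

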